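Take the power module out of an interlocked test jig

ROBOT

A 7-joint arm with a two-finger parallel gripper is mounted at the origin on a cart in front of the work surface, level with it; the furniture and walls round the work are solid. World frame = base frame: x ahead of the robot, y to its left, z up, the work surface at z = 0. Lengths are in m, angles in rad, forces in N, time in s.
With the tool pointing down it reaches from about 0.425 to 0.975 m from the base axis. Payload 16.7 kg.
Tool frame: the origin (TCP) lies between the finger pads; the fingertips stand ahead of it and the grasp point (between the pads) lies 11 mm behind it (arm.tcp_to_tips is the z of the fingertips in the tool frame, in m); z points along the fingers, y is the line along which they close (so a half turn about z gives the same grasp; the last joint's range is limited). The gripper opens to 85 mm and grips with 20 to 120 N. Pads are 22 mm wide; open, the fingers measure 114 mm over their backs; the gripper's body (76 mm by 85 mm) begins 54 mm behind the grasp point. The pads swing forward as they close: fully open they stand 13 mm farther back than shut.
Start: joints at [1.2, 0.426, 0.074, 1.606, -0.034, 1.111, -0.067], TCP at [0.148, -0.658, 0.239] pointing down, gripper open.
Joint ranges: [-2.85, 2.85], [-0.5, 2.14], [-1.23, 1.37], [0.21, 2.46], [-1.02, 4.16], [0.16, 2.05], [-2.73, 2.73]. Speed limits (rad/s): [1.89, 1.89, 2.39, 2.39, 3.01, 3.01, 3.01].

INTERFACE

Orientations are given as [roll, pitch, yaw] about the fixed x, y, z axes, in that order (R = Rz(yaw) Ry(pitch) Rx(roll)).
In Python, from station import arm gives the robot as it stands.
- The arm moves only by the tool send_rows, never from a script. Its argument "motion" is a list of rows, each a list of 7 numbers: the shift along the world's x, y, z in units of 50 mm (1.0 is 50 mm), then the turn, a rotation vector about the world's x, y, z in units of 6 degrees (1.0 is 6 degrees), then the closure, from -1 (fully open) to 1 (shut). A call has 1 to 12 rows; each row is the pose to reach, as a shift and turn from the pose commanded when the call began; what a row does not reach only later rows make up. A row lasts 1/8 s, in which the tool goes at most 62.5 mm and 10.7 degrees, less where a joint would pass 70% of its speed; a pose out of reach is approached as far as the arm can. A call with a gripper value outside its range is refused whole. The fingers move at their own pace and stop on an object; "squeeze" is the grip in N (left out, the last holds). Time passes only in rows, so rows that repeat a pose let the fingers close. It gives the time, the measured TCP pose, the force, the opening and the grip force at its end, in the units of the state.
- arm.observe(): the state, without advancing time (a new reading comes with each control period).
- arm.get_image(name): name is "side" or "top"; returns (picture, depth): 384x512x3 uint8, red, green, blue; 384x512 float32, m along the optical axis (not along the pixel's ray), 0 where there is no reading.
- arm.camera_info(name): a dict with "intrinsics" (3x3 intrinsics, pixels), "extrinsics" (4x4, takes a point from world to camera coordinates). Camera axes: x right, y up, looking along -z (the intrinsics and any distortion apply to the point x, -y, -z); pixel columns grow to the right and rows downward; lengths in m; the calibration is good to about 2 mm. A picture is of the moment at which its call begins. camera_info takes no time and is no camera call.
- arm.close_job(): hands the job in; it is judged then, once.
The state is a dict: "time": time; "qpos": joint angles; "joint_vel": joint speeds; "joint_torque": joint torques, N m; "eef_pos": TCP position; "tcp_rot": TCP orientation; "contact_force": force on the tool from outside, world axes, zero at the start; "moment": the same for the moment, N m; "finger_gap": finger opening in m; "finger_force": force on a finger pad.
Only numpy, scipy, OpenCV 4.12 (cv2) and the standard library are available. Lean on these libraries where they do the work, as an engineer would, in place of code of your own. Each camera call takes 0.05 s, during which the arm holds its last target. There are 200 camera calls.

TASK

Take the power module out of the test jig. First turn the isolator handle clockwise to its stop, so that the notch of its disc faces the latch disc and frees it; then turn the latch handle clockwise to its stop, so that its tongue swings off the module. Lift the module out, set it down gently and upright on the floor of the empty tray, and leave both handles turned and the other things on the bench where they are.

Things in the scene. Friction and masses are not known exactly. Their poses are not given: they have to be found in the camera images.
- jig: Fixed test jig, grey base plate 125 x 300 x 12 mm. Origin on the bench under the latch axis; x across the plate, y along it, z up. In a row along y: isolator axis at +92 mm, latch axis at 0, the module's nest at -102 mm. Each axis carries a notched steel disc 104 mm across (top at 36 mm); one disc can turn only while the notch of the other faces it. The jig is 81 mm high.
- isolator (a joint): Isolator angle (rad): starts at 0 to 0.25, grows clockwise seen from above, to the stop at 1.4, where its notch faces the latch disc and frees the latch (which is blocked below about 1.3). Stays where left; friction about 0.06 N m. Its bar points along jig -y turned counter-clockwise by (1.4 - value).
- latch (a joint): Latch angle (rad): 0 with its tongue over the module, grows clockwise seen from above, to the stop at 1.4, tongue clear of the module, towards jig -x. Blocked near 0 (about 0.07 of play) until the isolator is at its stop. Stays where left; friction about 0.06 N m. Bar and tongue point along jig -y turned clockwise by this value.
- isolator_grip (a point): Point on the isolator's axis, 69 mm above the bench, at which to grip its handle: a black bar 44 mm long, 14 mm wide, 34 mm tall, from 47 to 81 mm above the bench.
- latch_grip (a point): The same point on the latch's axis, 69 mm above the bench; the same bar handle. Under this bar, fixed to it, runs the latch's steel tongue, 18 mm wide, from 44 to 50 mm above the bench and reaching 128 mm from the axis.
- module: Power module, black block 34 (x) x 62 (y) x 22 mm with screw terminals along the middle of its top to 29 mm; about 0.15 kg. Origin: centre of its underside. Stands in the nest, underside 12 mm above the bench, x along jig x, between four corner posts 12 mm tall (2 mm play; long sides open over 44 mm for fingers); the latch tongue lies 3 mm over it.
- nest (a point): Centre of the nest's floor, 12 mm above the bench.
- empty_tray: Empty aluminium tray, fixed on the bench, 130 (x) x 150 (y) mm, 22 mm tall, walls and floor 4 mm thick. Origin: centre of its underside, so the inner floor is at z = 4 mm. It stands to the left or to the right of the jig; on the other side stands a black tray of screws, 92 x 140 mm, which is not meant.
- capacitor: Bystander: blue can capacitor 35 mm across, 67 mm tall, standing loose. Origin under its centre.
- relay: Bystander: plug-in relay 22 x 29 x 38 mm, standing loose. Origin under its centre.
- flux_pot: Bystander: round pot 46 mm across, 34 mm tall, loose. Origin under its centre.
- terminal_plug: Bystander: terminal plug 13 x 40 x 16 mm, lying loose. Origin under its centre.
Things that resemble listed ones, but are neither listed nor needed, are in the scene too. Leave any green or yellow look-alike of the module alone.

How it is judged:
By the outcome, as a careful person would: the job done as asked, in the order asked, and still so for the second after the job is handed in, with the robot touching nothing.
It also fails if it takes over 61 s, if anything falls off the work surface, if the arm or the gripper's body presses on something with over 40 N, if the wrist force passes 120 N, or if a joint passes its speed limit or range.

## Working session

There is one attempt and no reset: what is moved stays moved. The work goes in short steps, Python scripts to look and compute and a tool call to move; the robot and the scene stay as the last step left them, time stands still between calls to the robot, and variables do not carry over. Pictures are saved under pics/ and viewed, at most 10 in all, crops included, and the job is handed in when it is done.

Besides the shell and the picture viewer there is one more tool, called after "Emit:" as name([rows], argument=value, ...), one row to a line, values as JSON. send_rows: Moves the arm, as the interface text tells. Its arguments: {"type":"object","properties":{"motion":{"type":"array","items":{"type":"array","items":{"type":"number"}}},"squeeze":{"type":"number"}},"required":["motion"]}

```bash
mkdir -p pics; cat > h.py <<'E'
import numpy as np, cv2
from station import arm
def snap(n,f):
    im,d=arm.get_image(n); cv2.imwrite('pics/'+f+'.png',im[:,:,::-1]); np.savez('pics/'+f+'.npz',im=im,d=d); return im,d
def cam(n):
    c=arm.camera_info(n); return c,np.array(c['intrinsics']),np.array(c['extrinsics'])
def pts(n,d):
    c,K,E=cam(n); v,u=np.indices(d.shape)
    P=np.stack([(u-K[0,2])/K[0,0]*d,-(v-K[1,2])/K[1,1]*d,-d],-1)
    return (P-E[:3,3])@E[:3,:3]
def ray(n,u,v,z):
    c,K,E=cam(n); r=np.array([(u-K[0,2])/K[0,0],-(v-K[1,2])/K[1,1],-1.])@E[:3,:3]; o=-E[:3,3]@E[:3,:3]
    return o+r*(z-o[2])/r[2]
def proj(n,p):
    c,K,E=cam(n); q=E[:3,:3]@np.array(p)+E[:3,3]; return K[0,0]*q[0]/-q[2]+K[0,2],K[1,1]*-q[1]/-q[2]+K[1,2]
E
python3 - <<'E'
from h import *
a,_=snap('top','t0');b,_=snap('side','s0')
for n in('top','side'):print(cam(n)[0])
o=arm.observe();print(o['time'],o['eef_pos'],o['tcp_rot'],o['finger_gap'],arm.tcp_to_tips)
cv2.imwrite('pics/t0b.png',cv2.resize(a[:,:,::-1],(800,600)))
cv2.imwrite('pics/s0b.png',cv2.resize(b[:,:,::-1],(800,600)))
E
```

```text
{'intrinsics': array([[367.88035454,   0.        , 253.33651293],
       [  0.        , 367.88035454, 195.3688726 ],
       [  0.        ,   0.        ,   1.        ]]), 'extrinsics': array([[-0.01457011, -0.99967894, -0.02072986,  0.02168109],
       [ 0.99845244, -0.01565878,  0.05336218, -0.54623881],
       [-0.05366965, -0.01992029,  0.99836003, -1.1409903 ],
       [ 0.        ,  0.        ,  0.        ,  1.        ]])}
{'intrinsics': array([[450.86047782,   0.        , 256.27548047],
       [  0.        , 450.86047782, 184.93314169],
       [  0.        ,   0.        ,   1.        ]]), 'extrinsics': array([[ 0.99991503, -0.00982561,  0.00856683, -0.55729271],
       [-0.00367809,  0.41782289,  0.90852105, -0.04425445],
       [-0.01250619, -0.90847537,  0.41775125, -1.14980373],
       [ 0.        ,  0.        ,  0.        ,  1.        ]])}
0.1 [ 0.14840962 -0.65811502  0.23866087] [-3.14042700e+00  8.05248896e-05  2.21780000e-01] 0.08532360622592279 0.008
```

View pics/t0b.png

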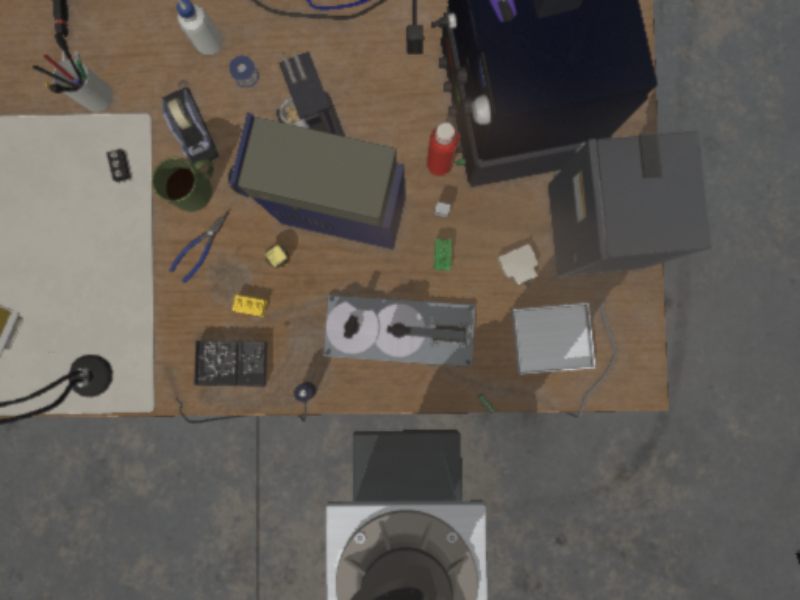

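View pics/s0b.png

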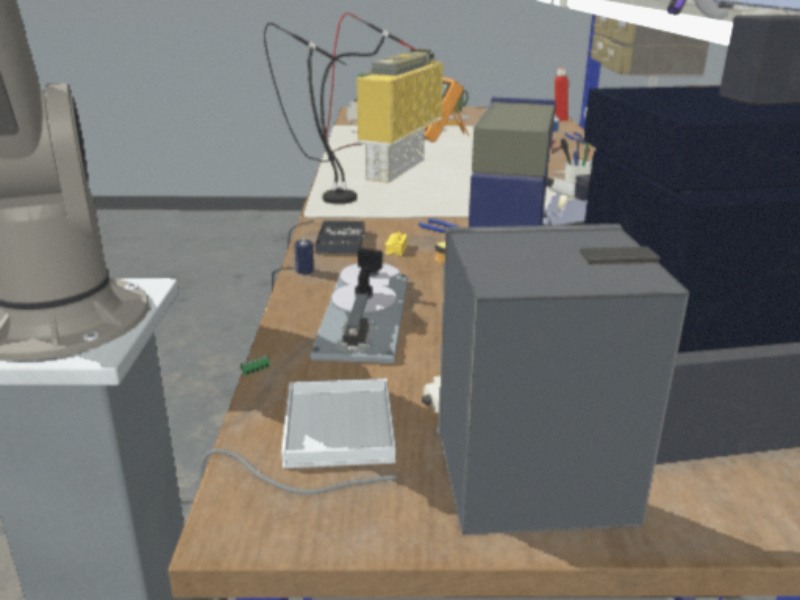

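```bash
python3 - <<'E'
from h import *
z=np.load('pics/t0.npz');a=z['im'];d=z['d']
c=a[180:272,190:400][:,:,::-1]; cv2.imwrite('pics/c0.png',cv2.resize(c,None,fx=3.8,fy=3.8,interpolation=cv2.INTER_CUBIC))
print(proj('top',arm.observe()['eef_pos']))
P=pts('top',d)
# plate: height 8..16mm in region
reg=np.zeros(d.shape,bool);reg[180:245,195:315]=1
print('table z',np.median(P[240:255,330:400,2]))
m=(reg&(P[...,2]>.006)).astype(np.uint8)
n,l,s,_=cv2.connectedComponentsWithStats(m);i=1+np.argmax(s[1:,4]);m=(l==i).astype(np.uint8)
r=cv2.minAreaRect(P[l==i][:,:2].astype(np.float32));print('jig',r,cv2.boxPoints(r))
for lo,hi,nm in((.03,.042,'disc'),(.042,.056,'tongue'),(.07,.09,'bars')):
    k=((l==i)&(P[...,2]>lo)&(P[...,2]<hi)).astype(np.uint8);n2,l2,s2,_=cv2.connectedComponentsWithStats(k)
    for j in range(1,n2):
        if s2[j,4]>8:
            q=P[l2==j];print(nm,s2[j],np.median(q[:,2]),cv2.minAreaRect(q[:,:2].astype(np.float32)))
# tray
reg=np.zeros(d.shape,bool);reg[185:245,320:390]=1
q=P[reg&(P[...,2]>.012)&(P[...,2]<.04)];print('tray',len(q),cv2.minAreaRect(q[:,:2].astype(np.float32)))
# tall things around
E
```

```text
(np.float64(528.9570057493967), np.float64(349.07372264545677))
table z -0.0006482888319736281
jig ((0.49756836891174316, 0.007836833596229553), (0.3003629148006439, 0.12625622749328613), 85.22540283203125) [[ 0.4221588  -0.13656893]
 [ 0.5479769  -0.14707801]
 [ 0.5729779   0.1522426 ]
 [ 0.44715983  0.16275167]]
disc [ 209  193   63   36 1395] 0.035405964742113306 ((0.4993397891521454, 0.055281758308410645), (0.19317926466464996, 0.10184666514396667), 86.13299560546875)
disc [279 208  19   4  43] 0.033133359178511894 ((0.5003544688224792, -0.09313922375440598), (0.05555400252342224, 0.00712557602673769), 84.85553741455078)
disc [279 214  19   6  43] 0.03344850427632691 ((0.4759022891521454, -0.09297944605350494), (0.01489899680018425, 0.05661206692457199), 5.494745254516602)
tongue [226 206   4   8  19] 0.051368191827530996 ((0.5016355514526367, 0.09030419588088989), (0.007554476149380207, 0.022218089550733566), 70.93775177001953)
tongue [252 207   7   2  12] 0.050180699902303505 ((0.5075794458389282, 0.008191586472094059), (0.018230123445391655, 0.0031576205510646105), 88.8616714477539)
tongue [251 209  47   9 220] 0.04919015936316553 ((0.49087339639663696, -0.0493064820766449), (0.13935250043869019, 0.020111264660954475), 86.30870056152344)
bars [220 202   9  15  73] 0.07994695757998803 ((0.5041013360023499, 0.10038299113512039), (0.014191702008247375, 0.043213844299316406), 70.90916442871094)
bars [248 209  15   5  67] 0.0799523443112969 ((0.49667254090309143, 0.007962225005030632), (0.041587866842746735, 0.011923758313059807), 89.1644515991211)
tray 285 ((0.4763261079788208, -0.2990748882293701), (0.13002599775791168, 0.15123450756072998), 4.319680690765381)
```

View pics/c0.png

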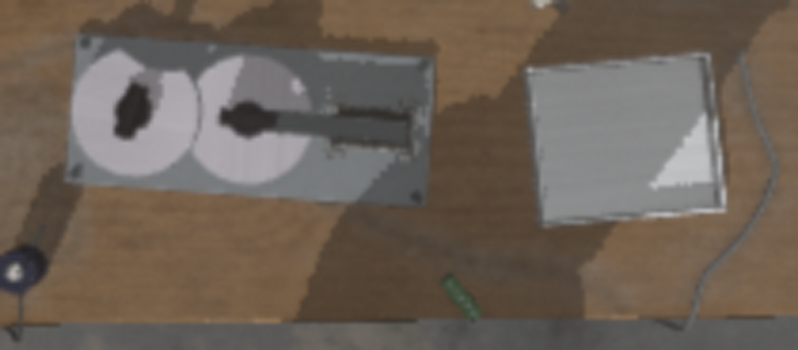

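The top view shows the jig at px (325–475, 297–364) with the isolator on the left and the module on the right. The silver tray is at (515–595, 305–372), right of the jig. Depth gives:

| Item | Position / angle |
|---|---|
| Jig yaw | −4.8° |
| Latch axis | (0.497, 0.008) |
| Isolator axis | (0.504, 0.100), bar at −19° (value about 0.08) |
| Nest | (0.4885, −0.0935) |
| Tray | (0.476, −0.299), yaw about +4.5° |

I'm moving now.

Emit:
send_rows([
  [2,2.4,0,0,0,2,-1],
  [4,4.8,0,0,0,4,-1],
  [5.8,7.2,0,0,0,6,-1],
  [5.8,7.2,0,0,0,8,-1],
  [5.8,7.2,0,0,0,10,-1],
  [5.8,7.2,0,0,0,10,-1],
  [5.8,7.2,0,0,0,10,-1],
  [5.8,7.2,0,0,0,10,-1],
  [5.8,7.2,0,0,0,10,-1],
], squeeze=40)

```text
time: 1.23
eef_pos: [0.4396, -0.2966, 0.2391]
tcp_rot: [-3.141, -0.001, 1.273]
contact_force: [0.6, -0.6, 0.4]
finger_gap: 0.0855
finger_force: 0.0
```

Emit:
send_rows([
  [0.2,1.2,0,0,0,1.7,-1],
  [0.4,2.4,0,0,0,3.4,-1],
  [0.6,3.6,0,0,0,5.1,-1],
  [0.8,4.8,0,0,0,6.8,-1],
  [1,6,0,0,0,8.5,-1],
  [1.2,7.2,0,0,0,10.2,-1],
  [1.29,7.94,0,0,0,11.9,-1],
  [1.29,7.94,-0.5,0,0,13.6,-1],
  [1.29,7.94,-1.2,0,0,14.67,-1],
  [1.29,7.94,-1.8,0,0,14.67,-1],
  [1.29,7.94,-1.8,0,0,14.67,-1],
  [1.29,7.94,-1.8,0,0,14.67,-1],
])

```text
time: 2.72
eef_pos: [0.5035, 0.0982, 0.1502]
tcp_rot: [3.141, 0.001, 2.804]
contact_force: [0.4, 0.2, 0.9]
finger_gap: 0.0853
finger_force: 0.0
```

```bash
python3 - <<'E'
from h import *
o=arm.observe();print(o['eef_pos'],o['tcp_rot'],o['qpos'])
b,_=snap('side','s1');cv2.imwrite('pics/s1b.png',cv2.resize(b[130:250,170:290,::-1],None,fx=5,fy=5,interpolation=cv2.INTER_CUBIC))
z=np.load('pics/s0.npz');d=z['d'];P=pts('side',d)
reg=np.zeros(d.shape,bool);reg[150:235,195:270]=1
m=(reg&(P[...,2]>.073)&(P[...,2]<.09)).astype(np.uint8)
n,l,s,_=cv2.connectedComponentsWithStats(m)
for j in range(1,n):
  if s[j,4]>8: q=P[l==j];print(s[j],q.mean(0),cv2.minAreaRect(q[:,:2].astype(np.float32)))
E
```

```text
[0.50349704 0.0982354  0.15021639] [3.14135141e+00 5.33699128e-04 2.80429813e+00] [ 0.3251483   0.361032   -0.76336106  2.01518584  0.32118861  0.88535197
  0.62106633]
[229 158  16   6  71] [0.50376993 0.09508885 0.07862203] ((0.5043909549713135, 0.09684228897094727), (0.016006819903850555, 0.04360397905111313), 69.53944396972656)
[229 170   8  10  59] [0.49746033 0.00076803 0.07936253] ((0.497569739818573, 0.005127286538481712), (0.04462237283587456, 0.01367814838886261), 84.48485565185547)
```

View pics/s1b.png

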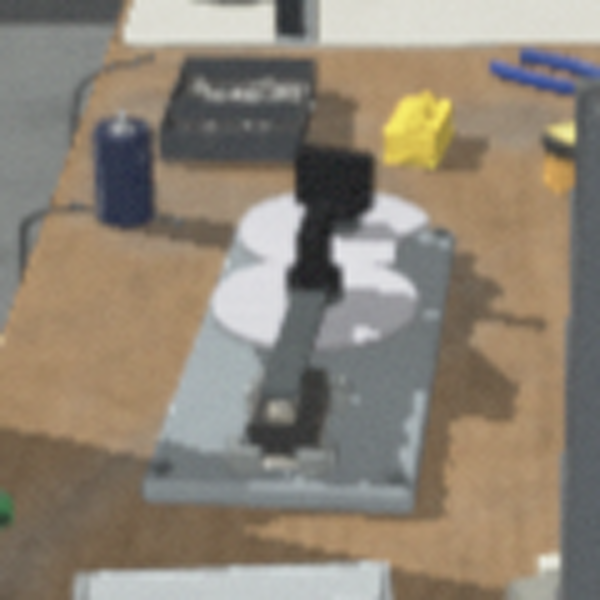

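The side crop shows both bar handles (px about (335,180) and (315,265)), but no gripper where one is expected. I'll check that.

```bash
python3 - <<'E'
from h import *
a=np.load('pics/s0.npz')['im'].astype(int);b=np.load('pics/s1.npz')['im'].astype(int)
print(proj('side',arm.observe()['eef_pos']),(abs(a-b).max(2)>30).sum())
c,_=snap('side','s2');t,_=snap('top','t2');print((abs(a-c.astype(int)).max(2)>30).sum())
cv2.imwrite('pics/ts2.png',np.hstack([t,c])[:,:,::-1][:, :][::1])
im=cv2.resize(np.vstack([t,c])[:,:,::-1],(400,600));cv2.imwrite('pics/ts2.png',im)
E
```

```text
(np.float64(235.93939504829666), np.float64(134.70292338444847)) 19460
19423
```

View pics/ts2.png

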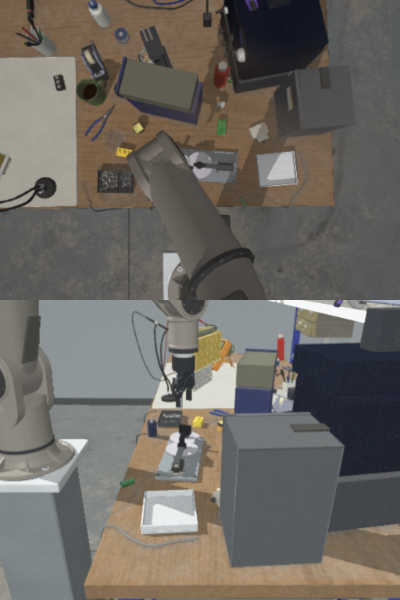

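The arm is in view above the isolator (side view px about (180,395), tips just above my crop), so the pose is consistent. I'm lowering and gripping.

Emit:
send_rows([
  [0,0.02,-0.6,0,0,0,-1],
  [0,0.02,-1.2,0,0,0,-1],
  [0,0.02,-1.8,0,0,0,-1],
  [0,0.02,-1.8,0,0,0,-1],
  [0,0.02,-1.8,0,0,0,0.2],
  [0,0.02,-1.8,0,0,0,0.8],
  [0,0.02,-1.8,0,0,0,1],
  [0,0.02,-1.8,0,0,0,1],
  [0,0.02,-1.8,0,0,0,1],
  [0,0.02,-1.8,0,0,0,1],
])

```text
time: 4.12
eef_pos: [0.5036, 0.1004, 0.06]
tcp_rot: [3.14, 0.001, 2.806]
contact_force: [0.3, 5.0, 7.1]
finger_gap: 0.0128
finger_force: 44.2
```

Emit:
send_rows([
  [0,0.03,0,0,0,-1.2,1],
  [0,0.03,0,0,0,-2.4,1],
  [0,0.03,0,0,0,-3.6,1],
  [0,0.03,0,0,0,-4.8,1],
  [0,0.03,0,0,0,-6,1],
  [0,0.03,0,0,0,-7.2,1],
  [0,0.03,0,0,0,-8.4,1],
  [0,0.03,0,0,0,-9.6,1],
  [0,0.03,0,0,0,-10.8,1],
  [0,0.03,0,0,0,-12,1],
  [0,0.03,0,0,0,-12.5,1],
  [0,0.03,0,0,0,-12.5,1],
])

```text
time: 5.62
eef_pos: [0.5057, 0.102, 0.0601]
tcp_rot: [3.137, -0.002, 1.495]
contact_force: [15.6, 3.6, -7.9]
finger_gap: 0.013
finger_force: 41.7
```

```bash
python3 -c "
from h import *
o=arm.observe();print(o['eef_pos'],np.degrees(o['tcp_rot']),o['moment'],o['contact_force'],o['qpos'])"
```

```text
[0.50568365 0.10200102 0.06010296] [ 1.79723519e+02 -1.32731822e-01  8.56841115e+01] [ 0.60912785 -2.82474524 -0.00917032] [15.59930585  3.56026481 -7.92315626] [-0.01680364  0.43481954 -0.36884405  2.08775373  0.25180391  0.65501788
 -0.62975013]
```

Emit:
send_rows([
  [0.05,0,0,0,0,0,1],
  [0.05,0,0,0,0,-0.3,1],
  [0.05,0,0,0,0,-0.6,1],
  [0.05,0,0,0,0,-0.6,1],
])

```text
time: 6.12
eef_pos: [0.506, 0.1021, 0.06]
tcp_rot: [3.14, -0.001, 1.436]
contact_force: [-0.6, 2.5, 9.6]
finger_gap: 0.0133
finger_force: 66.2
```

```bash
python3 -c "
from h import *
o=arm.observe();print(o['eef_pos'],np.degrees(o['tcp_rot']),o['moment'],o['contact_force'])"
```

```text
[0.50599813 0.10205632 0.06003949] [ 1.79916849e+02 -4.13272142e-02  8.22742558e+01] [0.58987819 0.33763054 1.75439062] [-0.57612502  2.47250204  9.5984839 ]
```

The moment of 1.75 N·m shows the isolator is at its stop, and its axis measures (0.506, 0.102). From this I place the latch axis at about (0.4985, 0.010). I'm releasing and moving to the latch.

Emit:
send_rows([
  [0,0,0,0,0,0.4,1],
  [0,0,0,0,0,0.4,0.2],
  [0,0,0,0,0,0.4,-1],
  [0,0,0,0,0,0.4,-1],
  [0,0,0.6,0,0,0.4,-1],
  [0,0,1.2,0,0,0.4,-1],
  [-0.08,-0.92,1.2,0,0,0.4,-1],
  [-0.15,-1.84,1.2,0,0,0.4,-1],
  [-0.15,-1.84,1.2,0,0,0.4,-1],
  [-0.15,-1.84,0.6,0,0,0.4,-1],
  [-0.15,-1.84,0.04,0,0,0.4,-1],
  [-0.15,-1.84,0.04,0,0,0.4,-1],
])

```text
time: 7.62
eef_pos: [0.4968, 0.0096, 0.0599]
tcp_rot: [-3.138, 0.0, 1.476]
contact_force: [-0.4, 0.0, 0.3]
finger_gap: 0.0857
finger_force: 0.0
```

Emit:
send_rows([
  [0,0,0,0,0,0,0.2],
  [0,0,0,0,0,0,0.8],
  [0,0,0,0,0,0,1],
  [0,0,0,0,0,0,1],
  [0,0,0,0,0,0,1],
  [0,0,0,0,0,0,1],
])

```text
time: 8.38
eef_pos: [0.4984, 0.009, 0.0618]
tcp_rot: [3.141, -0.0, 1.475]
contact_force: [-1.5, -0.4, 8.2]
finger_gap: 0.0132
finger_force: 43.2
```

```bash
python3 -c "
from h import *
o=arm.observe();print(o['eef_pos'],np.degrees(o['tcp_rot']),o['moment'],o['contact_force'],o['qpos'])"
```

```text
[0.49839365 0.0090127  0.06183231] [ 1.79948980e+02 -7.23942972e-04  8.45152372e+01] [-0.0977467   0.22697479 -0.01264157] [-1.4563892  -0.43026766  8.24961138] [ 0.14125425  0.40841085 -0.3427211   2.12283925  0.22483531  0.64305129
 -0.451828  ]
```

Emit:
send_rows([
  [0,0.01,0,0,0,-1.2,1],
  [0,0.02,0,0,0,-2.4,1],
  [0,0.02,0,0,0,-3.6,1],
  [0,0.02,0,0,0,-4.8,1],
  [0,0.02,0,0,0,-6,1],
  [0,0.02,0,0,0,-7.2,1],
  [0,0.02,0,0,0,-8.4,1],
  [0,0.02,0,0,0,-9.6,1],
  [0,0.02,0,0,0,-10.8,1],
  [0,0.02,0,0,0,-12,1],
  [0,0.02,0,0,0,-13,1],
  [0,0.02,0,0,0,-13.3,1],
])

```text
time: 9.88
eef_pos: [0.4992, 0.0083, 0.0619]
tcp_rot: [3.14, -0.002, 0.079]
contact_force: [5.4, -12.1, 1.9]
finger_gap: 0.0132
finger_force: 43.0
```

Emit:
send_rows([
  [0,0,0,0,0,-0.3,1],
  [0,0,0,0,0,-0.6,1],
  [0,0,0,0,0,-0.6,1],
])

```text
time: 10.25
eef_pos: [0.4992, 0.0083, 0.062]
tcp_rot: [3.14, -0.003, 0.02]
contact_force: [4.1, -13.1, 4.3]
finger_gap: 0.0134
finger_force: 73.2
```

```bash
python3 -c "
from h import *
o=arm.observe();print(o['eef_pos'],np.degrees(o['tcp_rot']),o['moment'],o['contact_force'],o['qpos'])"
```

```text
[0.49923313 0.00833318 0.0619648 ] [ 1.79889024e+02 -1.43416058e-01  1.15815787e+00] [-2.85005414 -0.97605305  1.98488281] [  4.08037604 -13.09897003   4.33846537] [-0.155347    0.38887623  0.00965564  2.13985653 -0.00248404  0.61063831
 -1.69496789]
```

Emit:
send_rows([
  [0,-0.02,0,0,0,0.4,1],
  [0,-0.02,0,0,0,0.4,0.4],
  [0,-0.02,0,0,0,0.4,0],
  [0,-0.02,0,0,0,0.4,0],
  [0,-0.02,0.6,0,0,0.4,0],
  [0,-0.02,1.2,0,0,0.4,0],
  [0,-0.02,2,0,0,1.8,-1],
  [0,-0.5,2.5,0,0,3.4,-1],
  [0,-1,2.5,0,0,5,-1],
  [-0.17,-2,2.5,0,0,6.6,-1],
  [-0.17,-2,2.5,0,0,8.2,-1],
  [-0.17,-2,2.5,0,0,9.8,-1],
])

```text
time: 11.75
eef_pos: [0.4892, -0.0905, 0.1863]
tcp_rot: [-3.141, 0.0, 1.05]
contact_force: [-0.6, 0.0, 0.3]
finger_gap: 0.0853
finger_force: 0.0
```

Emit:
send_rows([
  [0,0,0,0,0,1.6,-1],
  [0,0,0,0,0,3.2,-1],
  [0,0,0,0,0,4.2,-1],
  [0,0,0,0,0,4.2,-1],
])

```text
time: 12.25
eef_pos: [0.4893, -0.0899, 0.1862]
tcp_rot: [-3.141, -0.0, 1.485]
contact_force: [0.4, -0.8, -1.7]
finger_gap: 0.0856
finger_force: 0.0
```

```bash
python3 - <<'E'
from h import *
o=arm.observe();print(o['time'],o['eef_pos'],np.degrees(o['tcp_rot']),o['contact_force'],o['qpos'])
b,_=snap('side','s3');cv2.imwrite('pics/s3b.png',cv2.resize(b[110:310,150:310,::-1],None,fx=3,fy=3,interpolation=cv2.INTER_CUBIC))
E
```

```text
12.25 [ 0.48933732 -0.08990401  0.18624435] [-1.79986402e+02 -8.60032200e-03  8.50738992e+01] [ 0.39011238 -0.77443681 -1.68003454] [ 0.17195881  0.20338324 -0.13481593  2.04418648  0.03455978  0.89634021
 -0.0676807 ]
```

View pics/s3b.png

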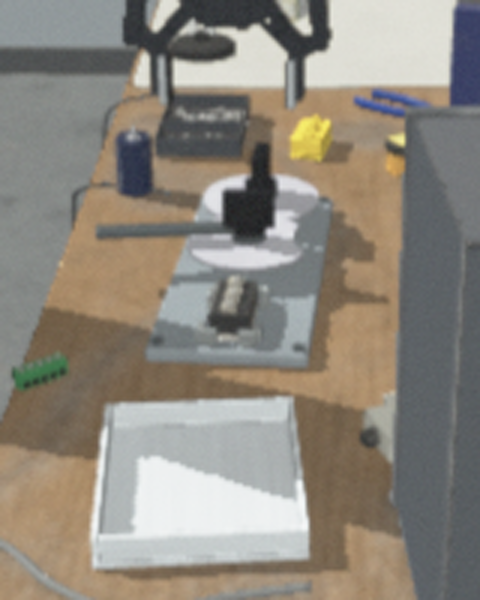

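The tongue points left along −x (px (97–225, 230)) and is clear of the module. The module stands in the nest at (235,303), and the tray is empty. I'll check the module's position by depth.

```bash
python3 - <<'E'
from h import *
z=np.load('pics/s3.npz');P=pts('side',z['d'])
v,u=np.indices(z['d'].shape)
q=P[(u>212)&(u<245)&(v>195)&(v<230)&(P[...,2]>.028)&(P[...,2]<.05)];print(len(q),q.min(0),q.max(0),cv2.minAreaRect(q[:,:2].astype(np.float32)))
q=P[(u>212)&(u<245)&(v>195)&(v<230)&(P[...,2]>.037)&(P[...,2]<.05)];print(len(q),cv2.minAreaRect(q[:,:2].astype(np.float32)))
v=P[(v>230)&(v<310)&(u>170)&(u<260)&(P[...,2]>.017)&(P[...,2]<.04)];print('tray',cv2.minAreaRect(v[:,:2].astype(np.float32)))
E
```

```text
303 [ 0.45665106 -0.12846066  0.02805246] [ 0.52648746 -0.02317589  0.04170417] ((0.4854462146759033, -0.077281154692173), (0.09999305009841919, 0.07090528309345245), 82.68168640136719)
51 ((0.4914214611053467, -0.07858440279960632), (0.04670847952365875, 0.08535899221897125), 0.6636125445365906)
tray ((0.47707831859588623, -0.30110669136047363), (0.1301342397928238, 0.15317384898662567), 4.464725494384766)
```

Emit:
send_rows([
  [0.03,-0.07,-0.8,0,0,0,-1],
  [0.03,-0.07,-1.6,0,0,0,-1],
  [0.03,-0.07,-2.3,0,0,0,-1],
  [0.03,-0.07,-2.8,0,0,0,-1],
  [0.03,-0.07,-3.1,0,0,0,-1],
  [0.03,-0.07,-3.3,0,0,0,-1],
  [0.03,-0.07,-3.3,0,0,0,-1],
  [0.03,-0.07,-3.3,0,0,0,-0.2],
  [0.03,-0.07,-3.3,0,0,0,0.2],
  [0.03,-0.07,-3.3,0,0,0,0.6],
  [0.03,-0.07,-3.3,0,0,0,0.6],
  [0.03,-0.07,-3.3,0,0,0,0.6],
])

```text
time: 13.8
eef_pos: [0.4911, -0.0935, 0.0219]
tcp_rot: [3.141, 0.0, 1.486]
contact_force: [-2.2, 0.1, 8.9]
finger_gap: 0.0333
finger_force: 39.7
```

Emit:
send_rows([
  [0,0,0.3,0,0,0,0.6],
  [0,0,0.8,0,0,0,0.6],
  [0,0,1.4,0,0,0,0.6],
  [0,0,2,0,0,0,0.6],
  [-0.03,-0.6,2,0,0,0.3,0.6],
  [-0.09,-1.4,2,0,0,0.6,0.6],
  [-0.15,-2.3,2,0,0,0.9,0.6],
  [-0.2,-3.2,2,0,0,1.2,0.6],
  [-0.26,-3.8,2,0,0,1.55,0.6],
  [-0.26,-4.11,2,0,0,1.55,0.6],
  [-0.26,-4.11,2,0,0,1.55,0.6],
  [-0.26,-4.11,2,0,0,1.55,0.6],
])

```text
time: 15.3
eef_pos: [0.4783, -0.2975, 0.1214]
tcp_rot: [3.142, -0.001, 1.649]
contact_force: [-0.3, 0.6, -1.9]
finger_gap: 0.0333
finger_force: 40.8
```

```bash
python3 - <<'E'
from h import *
o=arm.observe();print(o['time'],o['eef_pos'],np.degrees(o['tcp_rot']),o['contact_force'],o['finger_gap'],o['finger_force'])
b,_=snap('side','s4');cv2.imwrite('pics/s4b.png',cv2.resize(b[130:310,150:310,::-1],None,fx=3,fy=3,interpolation=cv2.INTER_CUBIC))
E
```

```text
15.3 [ 0.47828914 -0.29754151  0.12144138] [ 1.79997962e+02 -3.43606889e-02  9.44764437e+01] [-0.34044217  0.58025709 -1.91559709] 0.03327356549265327 40.844138860702515
```

View pics/s4b.png

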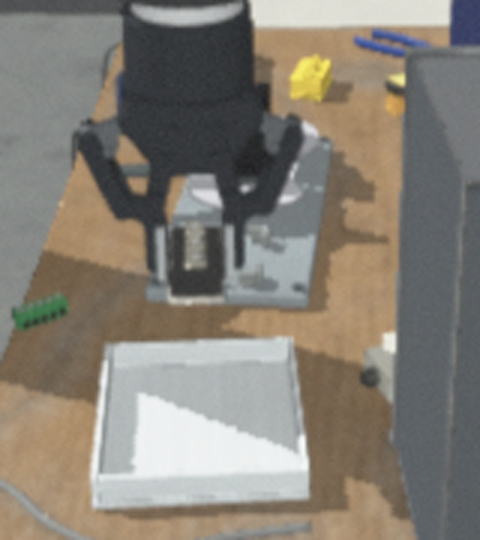

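The module is held level between the pads (px (195,262)) and the nest is empty. I'm lowering it into the tray, with the last part slow.

Emit:
send_rows([
  [0,0,-0.6,0,0,0,0.6],
  [0,0,-1.2,0,0,0,0.6],
  [0,0,-1.7,0,0,0,0.6],
  [0,0,-1.95,0,0,0,0.6],
  [0,0,-2.03,0,0,0,0.6],
  [0,0,-2.07,0,0,0,0.6],
  [0,0,-2.1,0,0,0,0.6],
  [0,0,-2.12,0,0,0,0.6],
  [0,0,-2.13,0,0,0,0.6],
  [0,0,-2.13,0,0,0,0.6],
])

```text
time: 16.6
eef_pos: [0.4779, -0.299, 0.0149]
tcp_rot: [-3.142, -0.0, 1.648]
contact_force: [-0.4, 0.2, -1.7]
finger_gap: 0.0332
finger_force: 40.8
```

Not touching yet. I'll continue down in fine steps.

Emit:
send_rows([
  [0,0,-0.01,0,0,0,0.6],
  [0,0,-0.02,0,0,0,0.6],
  [0,0,-0.03,0,0,0,0.6],
  [0,0,-0.03,0,0,0,0.6],
])

```text
time: 17.1
eef_pos: [0.478, -0.2989, 0.0139]
tcp_rot: [3.142, 0.0, 1.648]
contact_force: [-3.8, 1.3, 12.9]
finger_gap: 0.0334
finger_force: 42.6
```

Contact (13 N). I'm opening gently, then rising and retreating.

Emit:
send_rows([
  [0,0,0.01,0,0,0,0.6],
  [0,0,0.01,0,0,0,0.2],
  [0,0,0.01,0,0,0,0],
  [0,0,0.01,0,0,0,-0.2],
  [0,0,0.01,0,0,0,-0.2],
  [0,0,0.3,0,0,0,-0.2],
  [0,0,0.8,0,0,0,-0.2],
  [0,0,1.6,0,0,0,-0.2],
  [0,0,2.6,0,0,0,-0.2],
  [0,0,3.6,0,0,0,-0.2],
  [0,0,4.4,0,0,0,-0.2],
  [0,0,4.4,0,0,0,-0.2],
])

```text
time: 18.6
eef_pos: [0.4792, -0.2996, 0.2376]
tcp_rot: [3.136, 0.003, 1.648]
contact_force: [0.2, -0.2, -0.3]
finger_gap: 0.0513
finger_force: 0.0
```

```bash
python3 - <<'E'
from h import *
o=arm.observe();print(o['time'],o['eef_pos'],o['contact_force'],o['finger_gap'])
b,_=snap('side','s5');cv2.imwrite('pics/s5b.png',cv2.resize(b[130:310,150:310,::-1],None,fx=3,fy=3,interpolation=cv2.INTER_CUBIC))
E
```

```text
18.6 [ 0.4791902  -0.29961195  0.23761087] [ 0.24191533 -0.18368666 -0.34504338] 0.051311010122503296
```

View pics/s5b.png

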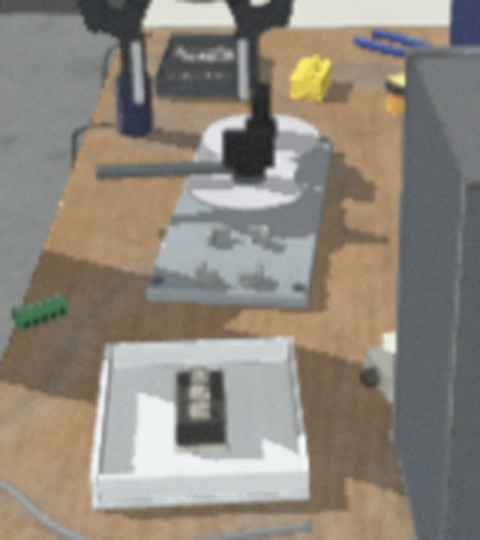

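The module stands upright on the tray floor (px (200,408)). Both handles are turned and the bystanders have not moved. Handing in.

```bash
python3 -c "
from station import arm
print(arm.close_job())"
```

```text
the job is handed in; nothing more can be done
None
```

The job is handed in at about 19 s: both handles are at their stops, isolator first and then latch; the module stands upright on the empty tray's floor, and the last picture shows the other things where they were.

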